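# Square up the blanks and offer up the spring clamp

### The job

First tap the three aluminium blanks standing in the stacking fixture back along their channel until all of them are fully home against the end stop and their front edges are flush. Then pick up the spring clamp by its handles, pinch it wide open and bring it over the flush front edges, one jaw on each side of the stack, about half the jaws' depth, clear of the blanks. Finish while still holding it there, gaping and touching neither the blanks nor the fixture, so that I can slip in the packing pads before it bites; leave everything else on the bench where it is.

Things in the scene. Friction and masses are not known exactly. Their poses are not given: they have to be found in the camera images.
- fixture: fixed stacking fixture: plywood board 190 x 130 x 18 mm, two angle irons 35 mm high that form a channel 14 mm wide, and behind it an upright beech end stop 90 mm high. Origin: bench height, on the channel's centre line; x along the channel, away from the robot; y left; z up. Stop's face at x = +62 mm; angle irons x = -50 to +60, board x = -75 to +115 mm.
- edge_home (a point): point fixed to the fixture where the middle of the blanks' front edges is when all are home: x = -98 mm, y = 0, 63 mm above the bench, axes as the fixture. The flush edges then span y = -7 to +7 mm and 18 to 108 mm above the bench and stick out 48 mm in front of the angle irons.
- plate_left: left one of three equal aluminium blanks, 160 x 4 x 90 mm, 0.16 kg, on edge side by side in the channel. Origin: middle of its lower edge; x along it as the fixture's x; z up. Front upright edge 80 mm from the origin towards -x. It slides along the channel (about 1 N); home, its rear edge on the end stop, the origin is at x = -18 mm in the fixture. Starts 6 to 30 mm short of home.
- plate_mid: middle one of three equal aluminium blanks, 160 x 4 x 90 mm, 0.16 kg, on edge side by side in the channel. Origin: middle of its lower edge; x along it as the fixture's x; z up. Front upright edge 80 mm from the origin towards -x. It slides along the channel (about 1 N); home, its rear edge on the end stop, the origin is at x = -18 mm in the fixture. Starts 6 to 30 mm short of home.
- plate_right: right one of three equal aluminium blanks, 160 x 4 x 90 mm, 0.16 kg, on edge side by side in the channel. Origin: middle of its lower edge; x along it as the fixture's x; z up. Front upright edge 80 mm from the origin towards -x. It slides along the channel (about 1 N); home, its rear edge on the end stop, the origin is at x = -18 mm in the fixture. Starts 6 to 30 mm short of home.
- clip: left half of a steel spring clamp with black handles and jaw tips, lying on its side, 132 mm long, 25 mm high, 0.1 kg in all. Origin: under the pivot pin; x from the pivot to the jaws while closed (their ends 57 mm ahead), z up. Handles reach 73 mm behind the pivot. Pinching them spreads the jaws sideways in the same plane.
- clip_grip (a point): half-way between the closed clamp's handles, 55 mm behind the pivot, 12.5 mm above its underside: pinch here, across the clamp. The handles diverge backwards: 63 mm over their outsides here, 78 mm at their ends. Pinched fully they stop parallel, 32 mm over their outsides. The spring takes about 5 N to start, 13 N fully open.
- clip_tip_left (a point): middle of the clamp's left jaw tip (14 x 7.5 x 23 mm), 52 mm ahead of the pivot; left as seen from handles to jaws as it lies. Fully pinched, the tips gape 30 mm and the tip centres are some 107 mm ahead of the pinched point, on its middle line (give or take 5 mm of slip in the grip).
- clip_tip_right (a point): the same for the right jaw tip.
- clip_jaw (a joint): opening angle of the spring clamp between its halves: 0 closed (spring holds it there), 0.60 rad handles pinched fully together, jaws widest.
- marker: white marker pen, 132 x 16 mm, lying down; bystander, to be left alone
- tape_measure: tape measure, 58 x 74 x 35 mm; bystander, to be left alone
- try_square: try square, 110 x 168 x 16 mm, lying flat; bystander, to be left alone
- bearing: ball bearing lying flat, 52 mm across, 18 mm high, beside the fixed bench vise (which stands 156 mm above the bench between the robot and the clamp and reaches to 0.48 m ahead of the robot: keep the gripper clear of it); bystander, to be left alone
- pliers: pliers, 167 x 55 x 11 mm, lying flat; bystander, to be left alone

How it is judged:
On the way, in this order (a step that is already met when the one before it is completed fails the run):
1. all three blanks are home against the end stop (within 3 mm), front edges flush, while the spring clamp still lies closed on the bench (x of each of plate_left, plate_mid, plate_right in the frame of fixture above -0.021 m and value of joint clip_jaw below 0.1 rad and height (world z) of clip_grip below 0.03 m), for 0.3 s.
2. the spring clamp is held off the bench, pinched open (value of joint clip_jaw above 0.42 rad and height (world z) of clip_grip above 0.03 m and contact force between the fingers and clip above 3 N), for 0.2 s.
At the end, for the whole second after the job is handed in: Blanks upright, home within 3 mm. Clamp held in the fingers, still, open at least 0.42 rad, jaw-tip centres either side of the stack (over 9.5 mm from the channel's centre line), 10 to 43 mm past the front edges, 33 to 96 mm above the bench, pressing on blanks and fixture with under 0.5 N (x of each of plate_left, plate_mid, plate_right in the frame of fixture above -0.021 m and angle between each of plate_left, plate_mid, plate_right's own z axis and vertical below 0.12 rad and y of clip_tip_left in the frame of fixture above 0.0095 m and x of clip_tip_left in the frame of fixture between -0.088 and -0.055 m and z of clip_tip_left in the frame of fixture between 0.033 and 0.096 m and y of clip_tip_right in the frame of fixture below -0.0095 m and x of clip_tip_right in the frame of fixture between -0.088 and -0.055 m and z of clip_tip_right in the frame of fixture between 0.033 and 0.096 m and value of joint clip_jaw above 0.42 rad and contact force between the fingers and clip above 3 N and linear speed of clip below 0.03 m/s and contact force between clip and plate_left below 0.5 N and contact force between clip and plate_mid below 0.5 N and contact force between clip and plate_right below 0.5 N and contact force between clip and fixture below 0.5 N); the arm keeps its last pose, push and grip.
It fails at once if a bystander (marker, tape measure, try square, bearing, pliers) disturbed: moved more than 20 mm (distance of any of marker, tape_measure, try_square, bearing, pliers from where it was at the start of the episode above 0.02 m).
It also fails if it takes over 56 s, if anything falls off the work surface, if the arm or the gripper's body presses on something with over 40 N, if the wrist force passes 120 N, or if a joint passes its speed limit or range.

### The arm

A 6-joint arm with a two-finger parallel gripper is mounted at the origin on a cart in front of the work surface, level with it; the furniture and walls round the work are solid. World frame = base frame: x ahead of the robot, y to its left, z up, the work surface at z = 0. Lengths are in m, angles in rad, forces in N, time in s.
With the tool pointing down it reaches from about 0.35 to 0.725 m from the base axis. Payload 6 kg.
Tool frame: the origin (TCP) lies at the very end of the fingers, on their centre line; the grasp point (between the pads) lies 19 mm behind it (r.grip_depth is the distance from the TCP to the grasp point, in m); z points along the fingers, y is the line along which they close (so a half turn about z gives the same grasp; the last joint's range is limited). The gripper opens to 85 mm and grips with 20 to 120 N. Pads are 22 mm wide; open, the fingers measure 114 mm over their backs; the gripper's body (76 mm by 85 mm) begins 54 mm behind the grasp point. The pads swing forward as they close: fully open they stand 13 mm farther back than shut.
Start: joints at [-0.89, 0.04, 0.085, 0, -1.615, -0.334], TCP at [0.204, -0.564, 0.231] pointing down, gripper open.
Joint ranges: [-2.56, 2.56], [-1.29, 2.01], [-1.08, 1.49], [-3.29, 1.98], [-2.81, -0.18], [-2.99, 2.99]. Speed limits (rad/s): [2.57, 2.57, 3.01, 3.14, 3.14, 3.14].

### API

Orientations are given as a rotation vector (axis times angle).
In Python, from cell import r gives the robot as it stands.
- The arm moves only by the shell command python3 -m inch 'ROWS' [OPENING] [FORCE]. ROWS is text: rows parted by semicolons, each of 4 numbers parted by spaces: the shift along the tool's x, y, z in m, then the turn about the tool's z in degrees. In form: dx dy dz turn; .... A call has 1 to 20 rows; each row shifts and turns the commanded pose from where the row before left it, along the tool's axes as they then stand; what a row does not reach is not made up. A row lasts 1/10 s, in which the tool goes at most 50 mm and 8.59 degrees, less where a joint would pass 70% of its speed; a pose out of reach is approached as far as the arm can. A call with a gripper value outside its range is refused whole. OPENING is the opening, from -1 (shut) to 1 (fully open), set as the call begins (- or left out, the last holds). The fingers move at their own pace and stop on an object; FORCE is the grip in N (left out, the last holds). Time passes only in rows, so rows that do not move let the fingers close. It gives the time, the measured TCP pose, the force, the opening and the grip force at its end, in the units of the state.
- r.get_obs(): the state, without advancing time (a new reading comes with each control period).
- r.grab_frame(name): name is "side" or "top"; returns a dict with "pixels" (384x512x3 uint8, red, green, blue), "fx", "fy", "cx", "cy" (pixels), "pose" (4x4, takes a point from camera to world coordinates). Camera axes: x right, y up, looking along -z (the intrinsics and any distortion apply to the point x, -y, -z); pixel columns grow to the right and rows downward; lengths in m; the calibration is good to about 2 mm. A picture is of the moment at which its call begins. There is no depth.
- r.hand_in(): hands the job in; it is judged then, once.
The state is a dict: "clock": time; "qpos": joint angles; "qvel": joint speeds; "joint_efforts": joint torques, N m; "ee_pos": TCP position; "eef_rot": TCP orientation; "contact_force": force on the tool from outside, world axes, zero at the start; "wrist_torque": the same for the moment, N m; "finger_gap": finger opening in m; "gripper_force": force on a finger pad.
Only numpy, scipy, OpenCV 4.12 (cv2) and the standard library are available. Lean on these libraries where they do the work, as an engineer would, in place of code of your own. Each camera call takes 0.05 s, during which the arm holds its last target. There are 200 camera calls.

## Working session

There is one attempt and no reset: what is moved stays moved. The work goes in short steps, Python scripts to look and compute and a shell command to move; the robot and the scene stay as the last step left them, time stands still between calls to the robot, and variables do not carry over. Pictures are saved under pics/ and viewed, at most 10 in all, crops included, and the job is handed in when it is done.

```bash
mkdir -p pics; ls; cat > h.py <<'E'
import numpy as np, cv2
from cell import r
def grab(n,save=None):
    f=r.grab_frame(n); 
    if save: cv2.imwrite('pics/'+save,cv2.cvtColor(f['pixels'],cv2.COLOR_RGB2BGR))
    return f
def ray(f,u,v):
    T=np.array(f['pose']); d=np.array([(u-f['cx'])/f['fx'],-(v-f['cy'])/f['fy'],-1.])
    return T[:3,3],T[:3,:3]@d
def pix2z(f,u,v,z):
    o,d=ray(f,u,v); return o+d*(z-o[2])/d[2]
def proj(f,p):
    T=np.array(f['pose']); q=T[:3,:3].T@(np.array(p)-T[:3,3]); return f['cx']+f['fx']*q[0]/-q[2], f['cy']-f['fy']*q[1]/-q[2]
E
python3 - <<'E'
from h import *
import pickle
for n in('side','top'):
    f=grab(n); pickle.dump(f,open(n+'0.pkl','wb'))
    cv2.imwrite('pics/%s0.png'%n,cv2.resize(cv2.cvtColor(f['pixels'],cv2.COLOR_RGB2BGR),(800,600),interpolation=cv2.INTER_CUBIC))
    print(n,[k for k in f],f['fx'],f['cx'],f['cy'],np.round(f['pose'],3).tolist(), {k:v for k,v in f.items() if k not in('pixels','pose')})
print(r.get_obs())
E
```

```text
pics
side ['pixels', 'fx', 'fy', 'cx', 'cy', 'pose'] 408.2913908335945 262.83813737335095 193.10808940375028 [[1.0, 0.019, -0.021, 0.595], [-0.028, 0.623, -0.782, -1.147], [-0.002, 0.782, 0.623, 0.834], [0.0, 0.0, 0.0, 1.0]] {'fx': 408.2913908335945, 'fy': 408.2913908335945, 'cx': 262.83813737335095, 'cy': 193.10808940375028}
top ['pixels', 'fx', 'fy', 'cx', 'cy', 'pose'] 362.7764638906051 255.5004225624653 188.03927974910894 [[0.03, 0.997, -0.072, 0.523], [-0.999, 0.029, -0.016, -0.197], [-0.014, 0.073, 0.997, 1.199], [0.0, 0.0, 0.0, 1.0]] {'fx': 362.7764638906051, 'fy': 362.7764638906051, 'cx': 255.5004225624653, 'cy': 188.03927974910894}
{'clock': 0.1, 'qpos': array([-8.90296410e-01,  4.07928120e-02,  8.39267239e-02, -4.25346935e-04,
       -1.61550277e+00, -3.33683799e-01]), 'qvel': array([ 0.00201511, -0.00149826,  0.00282956,  0.00153598,  0.00040739,
        0.00150692]), 'joint_efforts': array([-4.73994442e-03, -3.69348335e+01,  3.48277438e+01,  6.95186689e+00,
       -4.58777358e-03,  8.58926882e-06]), 'ee_pos': array([ 0.20391155, -0.5639779 ,  0.23036094]), 'eef_rot': array([ 5.42012359e-01, -3.09408413e+00, -2.48313668e-03]), 'contact_force': array([-0.07413792,  0.68190316,  0.50489527]), 'wrist_torque': array([ 0.10242357, -0.01907303, -0.01265079]), 'gripper_force': 0.0, 'finger_gap': 0.08499035360514434}
```

View pics/top0.png

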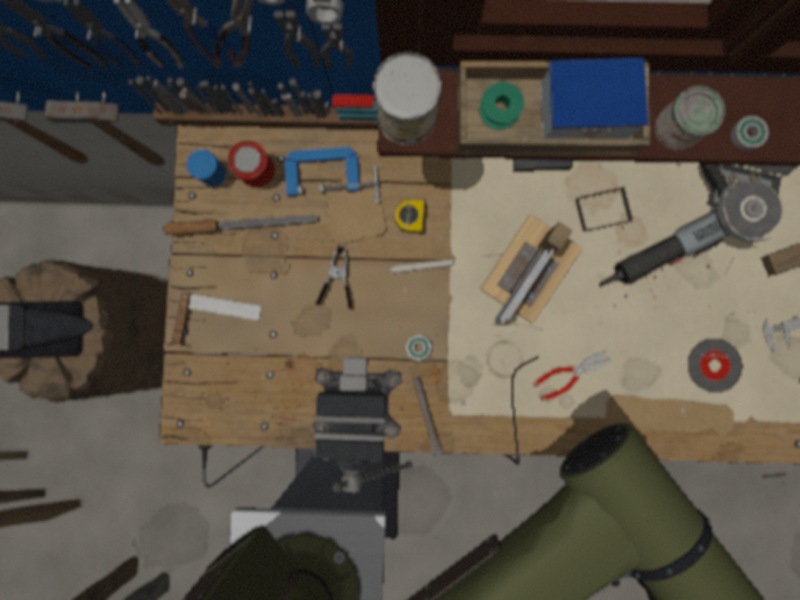

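View pics/side0.png

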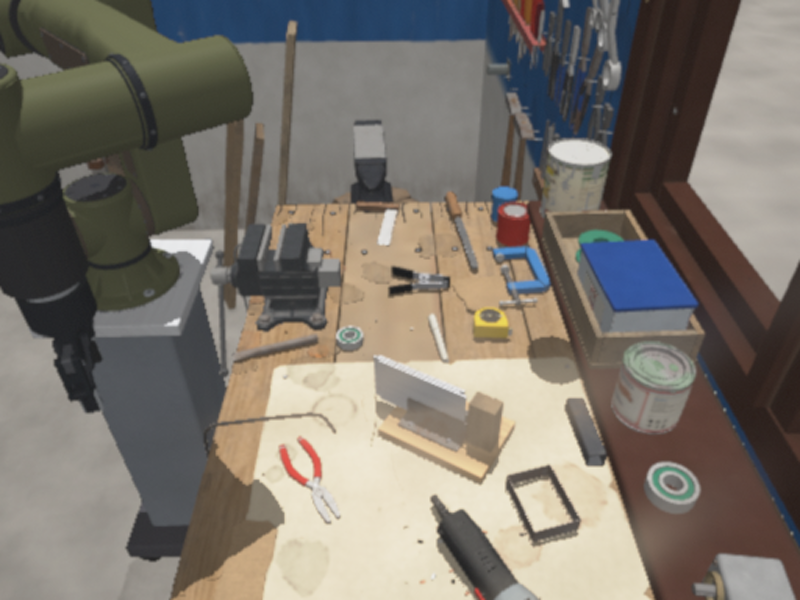

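Top view: fixture with blanks around (530,270), its front end at about (500,320); clamp around (338,275) with handles pointing towards the robot at (320,300) and (350,303). In the side view the blanks are at (420,385) and the clamp at (420,280). I'll enlarge both.

```bash
python3 - <<'E'
import pickle
from h import *
T=pickle.load(open('top0.pkl','rb'));S=pickle.load(open('side0.pkl','rb'))
def crop(f,x,y,w,h,k):
    return cv2.resize(cv2.cvtColor(f['pixels'][y:y+h,x:x+w],cv2.COLOR_RGB2BGR),(w*k,h*k),interpolation=cv2.INTER_CUBIC)
# each 400x300
a=crop(T,300,130,80,75,5)   # fixture top: 400x375
b=crop(T,196,150,40,50,8)   # clamp top 320x400
c=crop(S,232,222,100,88,4)  # 400x352
d=crop(S,245,165,50,28,8) # 400x224
m=np.zeros((600,800,3),np.uint8)
m[:375,:400]=a; m[:352,400:800]=c; m[376:600,400:800]=d
e=crop(T,196,152,40,37,6); m[376:376+222,:240]=e
cv2.imwrite('pics/crop1.png',m)
E
```

```text
(no output)
```

View pics/crop1.png

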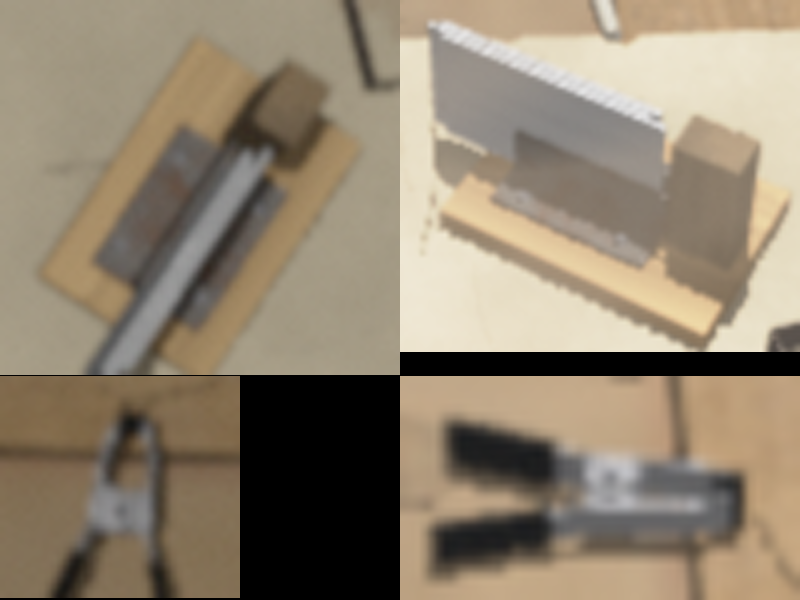

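```bash
python3 - <<'E'
import pickle
from h import *
T=pickle.load(open('top0.pkl','rb'));S=pickle.load(open('side0.pkl','rb'))
g=lambda x0,y0,k,u,v:(x0+(u+.5)/k-.5,y0+(v+.5)/k-.5)
P=lambda n,f,p,z:print(n,np.round(pix2z(f,*p,z)[:2],4)) or pix2z(f,*p,z)[:2]
RL=P('RL',T,g(300,130,5,200,37),.018);RR=P('RR',T,g(300,130,5,360,147),.018);FL=P('FL',T,g(300,130,5,42,270),.018)
print(np.linalg.norm(RL-FL),np.linalg.norm(RL-RR),'yaw',np.degrees(np.arctan2(*(RL-FL)[::-1])),np.degrees(np.arctan2(*(RL-RR)[::-1]))-90)
s=lambda u,v:g(232,222,4,u-400,v)
P('side FR/RR',S,s(708,335),.018);P('side FL..',S,s(440,210),.018);P('side R',S,s(790,200),.018)
for n,p in dict(front_top=s(432,22),front_top2=s(441,30),rear_top=s(664,122)).items():P(n,S,p,.108)
for n,p in dict(fl=(95,372),r1=(245,150),r3=(270,155)).items():P('top '+n,T,g(300,130,5,*p),.108)
e=lambda u,v:g(196,152,6,u,v-376)
P('jaw',T,e(130,410),.02);P('pivot',T,e(122,510),.025)
P('h1',T,(320/1.5625,303/1.5625),.02);P('h2',T,(350/1.5625,306/1.5625),.02)
d=lambda u,v:g(245,165,8,u-400,v-376)
P('sjaw',S,d(742,505),.012);P('spiv',S,d(610,478),.025);P('sh1',S,d(445,440),.02);P('sh2',S,d(432,550),.02)
E
```

```text
RL [ 0.7849 -0.4492]
RR [ 0.7148 -0.5545]
FL [ 0.6281 -0.3486]
0.18629930230385383 0.12641381274850758 yaw -32.69975310929171 -33.65146577574298
side FR/RR [ 0.719  -0.5549]
side FL.. [ 0.558  -0.4544]
side R [ 0.784  -0.4527]
front_top [ 0.5549 -0.3743]
front_top2 [ 0.5608 -0.382 ]
rear_top [ 0.6965 -0.4663]
top fl [ 0.5596 -0.37  ]
top r1 [ 0.6964 -0.4581]
top r3 [ 0.6938 -0.4732]
jaw [ 0.7062 -0.0492]
pivot [ 0.6505 -0.0475]
h1 [ 0.5844 -0.0131]
h2 [ 0.58  -0.076]
sjaw [ 0.7061 -0.0499]
spiv [ 0.6506 -0.0468]
sh1 [ 0.5817 -0.0105]
sh2 [ 0.5761 -0.0874]
```

Positions agree between cameras: board 186×126 mm measured against 190×130 given. The fixture origin is about (0.6545,-0.4416) with yaw -32.9°, and the clamp grip is at about (0.596,-0.0465) with yaw about -1.4°. First I'll shut the gripper, turn it and approach the blanks' front edges.

```bash
python3 -m inch '0 0 0 7.5;0 0 0 7.5;0 0 0 7.5;0 0 0 7.5;0 0 0 7.5;0 0 0 7.5;0 0 0 7.8;-0.0147 0.0347 0 0;-0.0147 0.0347 0 0;-0.0147 0.0347 0 0;-0.0147 0.0347 0 0;-0.0147 0.0347 0 0;-0.0147 0.0347 0 0;-0.0147 0.0347 0 0;-0.0147 0.0347 0 0;-0.0147 0.0347 0 0;-0.0147 0.0347 0 0;0 0 0 0' -1 30
cat >> h.py <<'E'
FO=np.array([.6545,-.4416]);FY=np.radians(-32.9)
from scipy.spatial.transform import Rotation as R
def st():
    o=r.get_obs(); M=R.from_rotvec(o['eef_rot']).as_matrix()
    ex=np.array([np.cos(FY),np.sin(FY)]);ey=np.array([-ex[1],ex[0]]);d=o['ee_pos'][:2]-FO
    print('t',round(o['clock'],2),'tcp',np.round(o['ee_pos'],4),'fix',np.round([d@ex,d@ey],4),'yaw_x',round(np.degrees(np.arctan2(M[1,0],M[0,0])),2),'tilt',round(np.degrees(np.arccos(-M[2,2])),2),'F',np.round(o['contact_force'],1),'gap',round(o['finger_gap'],4),'gf',round(o['gripper_force'],1))
    return o,M
def to(p):
    o,M=st(); print('tool shift',np.round(M.T@(np.array(p)-o['ee_pos']),4))
E
python3 -c "
from h import *
ex=np.array([np.cos(FY),np.sin(FY)])
to([*(FO-.165*ex),.05])"
```

```text
clock: 1.9
ee_pos: [0.5186, -0.35, 0.2294]
eef_rot: [-0.884, -3.012, -0.002]
contact_force: [-1.2, 1.4, -0.5]
finger_gap: 0.0
gripper_force: 0.0
t 1.9 tcp [ 0.5186 -0.35    0.2294] fix [-0.1638  0.0031] yaw_x 147.3 tilt 0.15 F [-1.2  1.4 -0.5] gap 0.0 gf 0.0
tool shift [ 0.0007 -0.0031  0.1794]
```

```bash
python3 -m inch '0.0007 -0.003 0.035 0.2;0 0 0.036 0;0 0 0.036 0;0 0 0.036 0;0 0 0.036 0;0 0 0 0;-0.005 0 0 0;-0.008 0 0 0;-0.008 0 0 0;-0.006 0 0 0;-0.005 0 0 0;-0.004 0 0 0;-0.004 0 0 0;0 0 0 0'
python3 -c "
from h import *
st()
f=grab('side'); cv2.imwrite('pics/push1.png',cv2.resize(cv2.cvtColor(f['pixels'][200:320,210:370],cv2.COLOR_RGB2BGR),(800,600),interpolation=cv2.INTER_CUBIC))"
```

```text
clock: 3.3
ee_pos: [0.5475, -0.3771, 0.052]
eef_rot: [-0.896, -3.011, -0.0]
contact_force: [0.2, -0.8, -0.7]
finger_gap: 0.0001
gripper_force: 0.0
t 3.3 tcp [ 0.5475 -0.3771  0.052 ] fix [-0.1249 -0.0039] yaw_x 146.87 tilt 0.01 F [ 0.2 -0.8 -0.7] gap 0.0001 gf 0.0
```

View pics/push1.png

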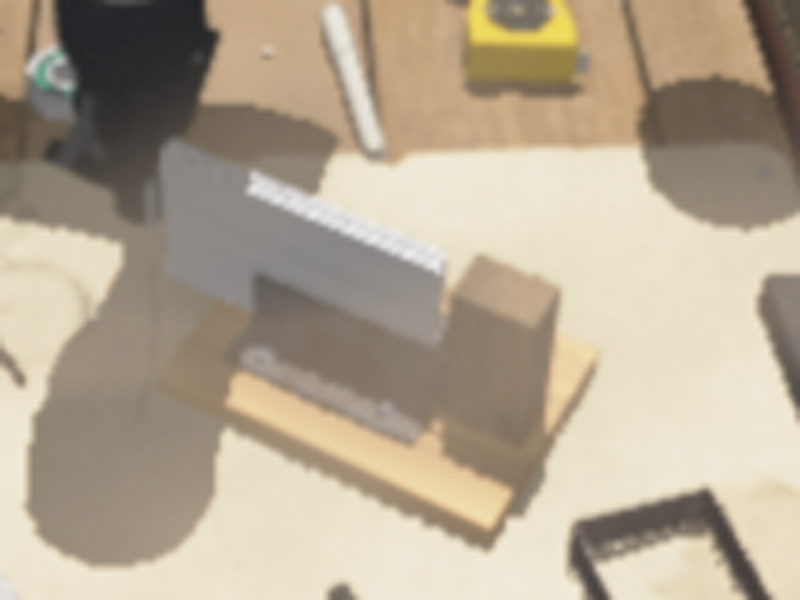

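The side view shows the shut fingers at the front edge (160,200), lined up. The rear edges, around (440,270), are still short of the stop. Pushing on.

```bash
python3 -m inch '-0.003 0.002 0 0;-0.003 0.001 0 0;-0.003 0 0 0;-0.002 0 0 0;0 0 0 0' ; python3 -c "
from h import *
st()"
python3 -m inch '-0.002 0 0 0;-0.002 0 0 0;0 0 0 0'; python3 -c "
from h import *
st()"
```

```text
clock: 3.85
ee_pos: [0.5584, -0.3805, 0.0521]
eef_rot: [0.896, 3.011, 0.0]
contact_force: [-1.3, -0.1, 0.3]
finger_gap: 0.0001
gripper_force: 0.0
t 3.85 tcp [ 0.5584 -0.3805  0.0521] fix [-0.1138 -0.0009] yaw_x 146.87 tilt 0.02 F [-1.3 -0.1  0.3] gap 0.0001 gf 0.0
clock: 4.15
ee_pos: [0.5589, -0.3812, 0.052]
eef_rot: [-0.893, -3.005, -0.002]
contact_force: [-13.2, 9.6, 6.2]
finger_gap: 0.0002
gripper_force: 0.0
t 4.15 tcp [ 0.5589 -0.3812  0.052 ] fix [-0.113  -0.0012] yaw_x 146.88 tilt 0.41 F [-13.2   9.6   6.2] gap 0.0002 gf 0.0
```

Firm contact at 16 N. One more small press, then I'll back off and look.

```bash
python3 -m inch '-0.0015 0 0 0;0 0 0 0;0 0 0 0;0 0 0 0'; python3 -c "
from h import *
st()"
python3 -m inch '0.004 0 0 0;0.01 0 0 0;0.03 0 0 0;0.03 0 -0.02 0;0 0 -0.04 0;0 0 -0.05 0;0 0 -0.05 0;0.03 0.03 -0.03 0;0.02 0.04 0 0'
python3 - <<'E'
from h import *
st()
m=np.zeros((600,800,3),np.uint8)
f=grab('top');g=grab('side')
c=lambda f,x,y,w,h,k:cv2.resize(cv2.cvtColor(f['pixels'][y:y+h,x:x+w],cv2.COLOR_RGB2BGR),(w*k,h*k),interpolation=cv2.INTER_CUBIC)
m[:600,:400]=c(f,305,132,50,75,8); m[:360,400:]=c(g,235,225,80,72,5)
cv2.imwrite('pics/home.png',m)
E
```

```text
clock: 4.55
ee_pos: [0.5589, -0.3813, 0.052]
eef_rot: [-0.892, -3.002, -0.003]
contact_force: [-17.7, 14.1, 9.8]
finger_gap: -0.0
gripper_force: 0.0
t 4.55 tcp [ 0.5589 -0.3813  0.052 ] fix [-0.113  -0.0013] yaw_x 146.89 tilt 0.59 F [-17.7  14.1   9.8] gap -0.0 gf 0.0
clock: 5.45
ee_pos: [0.4985, -0.2599, 0.248]
eef_rot: [0.897, 2.999, -0.001]
contact_force: [1.9, 0.8, 0.8]
finger_gap: 0.0004
gripper_force: 0.0
t 5.45 tcp [ 0.4985 -0.2599  0.248 ] fix [-0.2297  0.0678] yaw_x 146.68 tilt 0.66 F [1.9 0.8 0.8] gap 0.0004 gf 0.0
```

View pics/home.png

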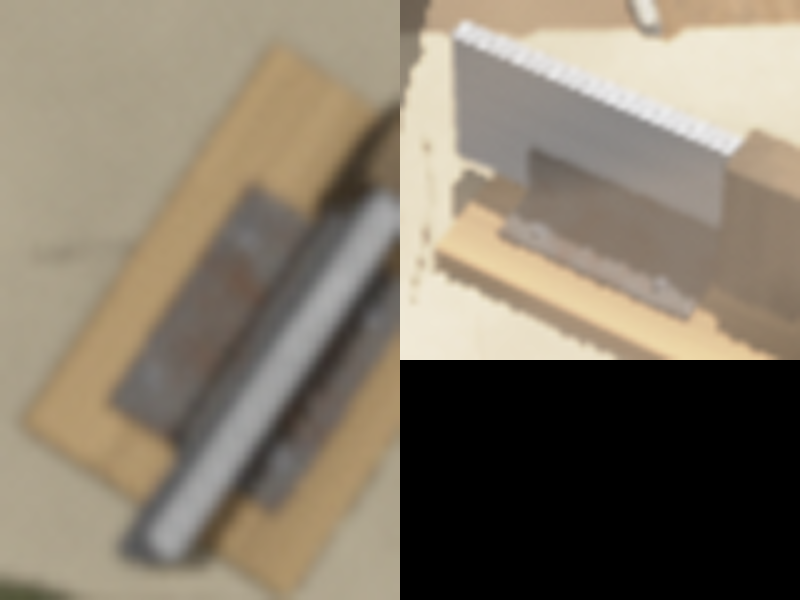

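Both views show the three blanks flush. In the top crop the front edge is near (160,550); in the side crop the front-top corner is at (458,33) and the rear edges touch the stop at (735,145). I'll fix the front-edge position and plan the clamp grasp.

```bash
python3 - <<'E'
from h import *
import pickle
T=pickle.load(open('top0.pkl','rb'));S=pickle.load(open('side0.pkl','rb'))
g=lambda x0,y0,k,u,v:(x0+(u+.5)/k-.5,y0+(v+.5)/k-.5)
ex=np.array([np.cos(FY),np.sin(FY)]);ey=np.array([-ex[1],ex[0]])
for n,f,p in [('Tfront',T,g(305,132,8,160,548)),('Trear',T,g(305,132,8,378,208)),('SfrontR',S,g(235,225,5,455-400,37)),('SfrontL',S,g(235,225,5,466-400,20)),('SrearR',S,g(235,225,5,728-400,155)),('SrearL',S,g(235,225,5,742-400,140))]:
    w=pix2z(f,*p,.108)[:2];d=w-FO; print(n,np.round(w,4),np.round([d@ex,d@ey],4))
to([.5955,-.0465,.20])
E
```

```text
Tfront [ 0.5719 -0.3876] [-0.0986  0.0005]
Trear [ 0.7029 -0.4677] [0.0548 0.0044]
SfrontR [ 0.5704 -0.3928] [-0.0971 -0.0047]
SfrontL [ 0.576  -0.3804] [-0.0991  0.0087]
SrearR [ 0.7016 -0.4778] [ 0.0592 -0.0048]
SrearL [ 0.7093 -0.4683] [0.0605 0.0074]
t 5.55 tcp [ 0.4991 -0.2554  0.2438] fix [-0.2316  0.0719] yaw_x 147.09 tilt 0.37 F [-0.3  0.  -0.2] gap -0.0003 gf 0.0
tool shift [0.0328 0.2277 0.0444]
```

```bash
python3 -m inch '0.0055 0.038 0.002 0;0.0055 0.038 0.002 0;0.0055 0.038 0.002 0;0.0055 0.038 0.002 0;0.0055 0.038 0.002 0;0.0055 0.038 0.002 0;0 0 0 -7.9;0 0 0 -7.9;0 0 0 -7.9;0 0 0 -7.8;0 0 0 0' 1
python3 - <<'E'
from h import *
to([.5955,-.0465,.06])
f=grab('top');g=grab('side')
m=np.zeros((600,800,3),np.uint8)
c=lambda f,x,y,w,h,k:cv2.resize(cv2.cvtColor(f['pixels'][y:y+h,x:x+w],cv2.COLOR_RGB2BGR),(w*k,h*k),interpolation=cv2.INTER_CUBIC)
m[:480,:400]=c(f,190,145,50,60,8); m[:480,400:]=c(g,220,130,80,96,5)
cv2.imwrite('pics/over.png',m)
E
```

```text
clock: 6.65
ee_pos: [0.5949, -0.0498, 0.2293]
eef_rot: [0.043, 3.14, 0.0]
contact_force: [0.8, -0.1, -0.3]
finger_gap: 0.0851
gripper_force: 0.0
t 6.65 tcp [ 0.5949 -0.0498  0.2293] fix [-0.2629  0.2966] yaw_x 178.43 tilt 0.06 F [ 0.8 -0.1 -0.3] gap 0.0851 gf 0.0
tool shift [-0.0003  0.0033  0.1693]
```

View pics/over.png

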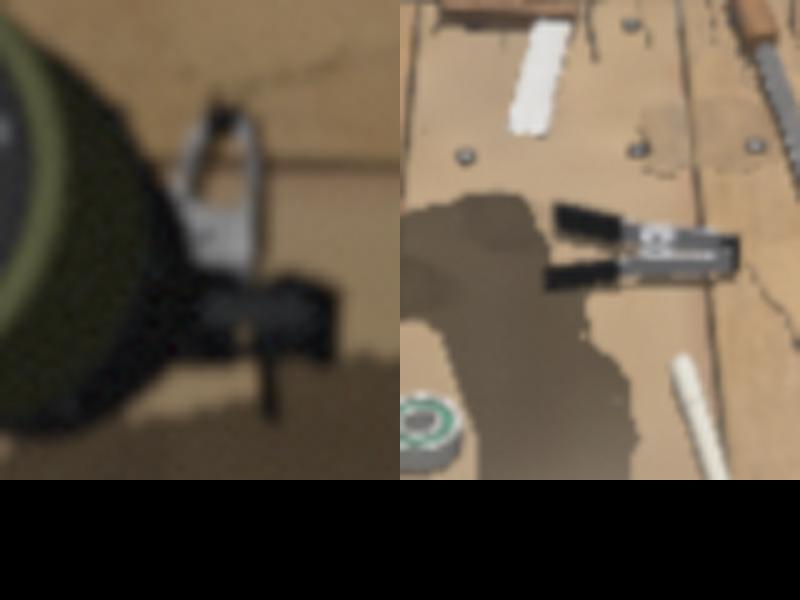

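The top view shows the open gripper above the handles (parallax offset, fingers at (270,320)); the side view shows the clamp undisturbed at (650,245). Descending.

```bash
python3 -m inch '0 0.0033 0.03 0;0 0 0.04 0;0 0 0.04 0;0 0 0.04 0;0 0 0.03 0;0 0 0.02 0;0 0 0.015 0;0 0 0.006 0;0 0 0 0'
python3 - <<'E'
from h import *
to([.5955,-.0465,.006])
f=grab('top');g=grab('side')
m=np.zeros((600,800,3),np.uint8)
c=lambda f,x,y,w,h,k:cv2.resize(cv2.cvtColor(f['pixels'][y:y+h,x:x+w],cv2.COLOR_RGB2BGR),(w*k,h*k),interpolation=cv2.INTER_CUBIC)
m[:480,:400]=c(f,190,145,50,60,8); m[:600,400:]=c(g,240,150,50,75,8)
cv2.imwrite('pics/down.png',m)
E
```

```text
clock: 7.65
ee_pos: [0.5955, -0.046, 0.0104]
eef_rot: [0.046, 3.139, 0.0]
contact_force: [-4.6, 1.7, 7.8]
finger_gap: 0.0855
gripper_force: 3.8
t 7.65 tcp [ 0.5955 -0.046   0.0104] fix [-0.2644  0.3001] yaw_x 178.33 tilt 0.12 F [-4.6  1.7  7.8] gap 0.0855 gf 3.8
tool shift [-0.     -0.0005  0.0044]
```

View pics/down.png

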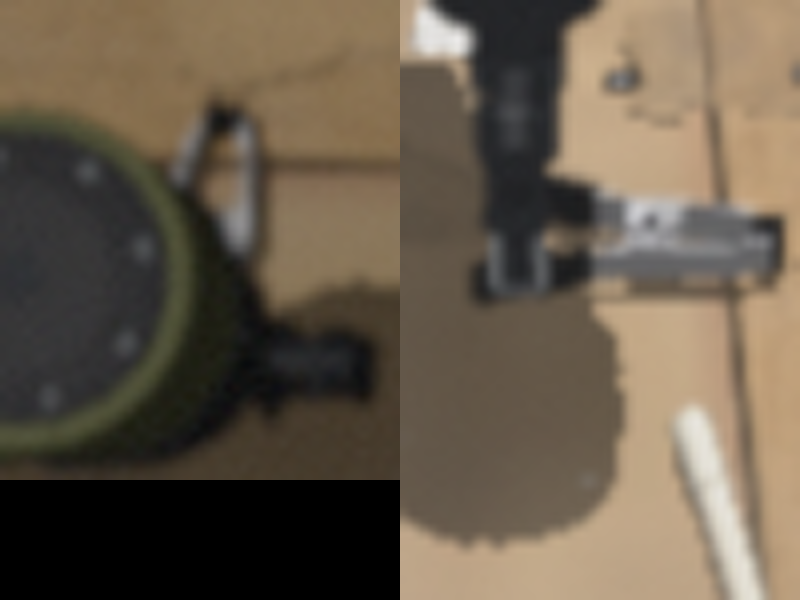

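The near finger at (515,265) seems to be at the handle, and there is an 8 N upward force. I'll check whether it stands on the handle.

```bash
python3 - <<'E'
from h import *
import pickle
g=pickle.load(open('side0.pkl','rb'))
for p in [(.5955,-.089,.010),(.5955,-.089,.023),(.5955,-.103,.010),(.5955,-.103,.023),(.5955,-.0785,0),(.5955,-.0785,.025),(.578,-.086,0),(.578,-.086,.025),(.7062,-.0495,.012)]:
    u,v=proj(g,p); print(p, round(400+(u-240+.5)*8), round((v-150+.5)*8))
st()
E
python3 -m inch '0 0 0 0;0 0 0 0'; python3 -c "
from h import *
st()"
```

```text
(0.5955, -0.089, 0.01) 520 315
(0.5955, -0.089, 0.023) 520 290
(0.5955, -0.103, 0.01) 521 336
(0.5955, -0.103, 0.023) 520 311
(0.5955, -0.0785, 0) 520 319
(0.5955, -0.0785, 0.025) 520 271
(0.578, -0.086, 0) 478 331
(0.578, -0.086, 0.025) 477 283
(0.7062, -0.0495, 0.012) 783 249
t 7.75 tcp [ 0.5955 -0.046   0.0105] fix [-0.2644  0.3001] yaw_x 178.31 tilt 0.14 F [-3.9  1.4  7.5] gap 0.0855 gf 3.7
clock: 7.95
ee_pos: [0.5955, -0.046, 0.0106]
eef_rot: [0.046, 3.139, 0.001]
contact_force: [-3.8, 1.6, 7.2]
finger_gap: 0.0854
gripper_force: 3.6
t 7.95 tcp [ 0.5955 -0.046   0.0106] fix [-0.2644  0.3001] yaw_x 178.31 tilt 0.15 F [-3.8  1.6  7.2] gap 0.0854 gf 3.6
```

```bash
python3 -c "
from h import *
o,_=st(); print('M',np.round(o['wrist_torque'],2))"
python3 -m inch '0 0 -0.02 0;0 0 -0.04 0;0 0 -0.02 0;0 0 0 0;0 0 0 0'; python3 - <<'E'
from h import *
o,_=st(); print('M',np.round(o['wrist_torque'],2))
f=grab('top');g=grab('side')
m=np.zeros((600,800,3),np.uint8)
c=lambda f,x,y,w,h,k:cv2.resize(cv2.cvtColor(f['pixels'][y:y+h,x:x+w],cv2.COLOR_RGB2BGR),(w*k,h*k),interpolation=cv2.INTER_CUBIC)
m[:480,:320]=c(f,195,145,40,60,8); m[:480,320:]=c(g,240,150,60,60,8)
cv2.imwrite('pics/up.png',m)
E
```

```text
t 7.95 tcp [ 0.5955 -0.046   0.0106] fix [-0.2644  0.3001] yaw_x 178.31 tilt 0.15 F [-3.8  1.6  7.2] gap 0.0854 gf 3.6
M [0.86 1.42 0.23]
clock: 8.45
ee_pos: [0.595, -0.0461, 0.089]
eef_rot: [0.046, 3.139, 0.001]
contact_force: [-0.4, -0.3, -1.2]
finger_gap: 0.0855
gripper_force: 0.0
t 8.45 tcp [ 0.595  -0.0461  0.089 ] fix [-0.2648  0.2997] yaw_x 178.3 tilt 0.12 F [-0.4 -0.3 -1.2] gap 0.0855 gf 0.0
M [-0.02  0.01  0.03]
```

View pics/up.png

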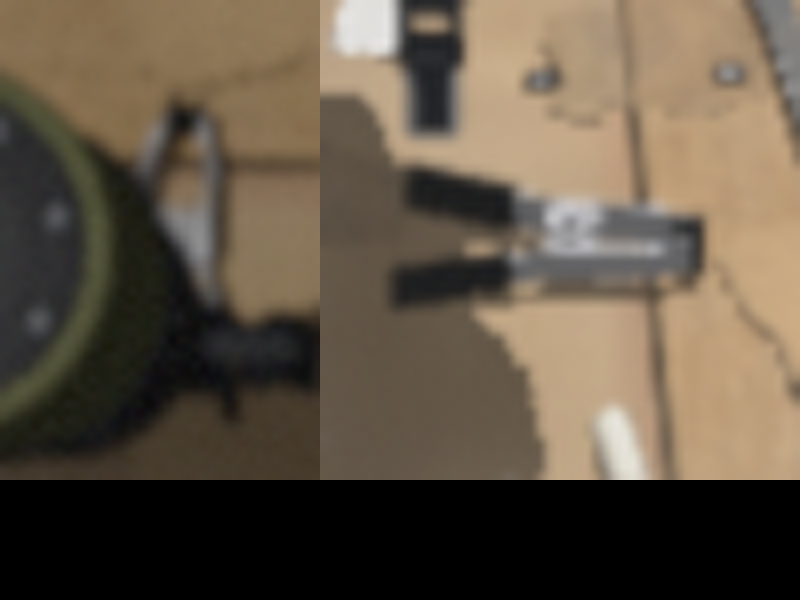

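The side view shows both handles clear: far (left) handle's upper edge at (410,168), near handle's lower edge at (395,308). The moments say the left finger stood on the left handle, so I'll recompute the handle positions.

```bash
python3 - <<'E'
from h import *
import pickle
S=pickle.load(open('side0.pkl','rb'))
q=lambda u,v,z:np.round(pix2z(S,240+(u-320+.5)/8-.5,150+(v+.5)/8-.5,z)[:2],4)
for n,u,v,zs in [('L outer end',408,167,(.018,.025)),('L outer@grip',450,175,(.018,.025)),('L outer fwd',512,188,(.018,.025)),('R outer end',394,307,(0,.007)),('R outer@grip',440,298,(0,.007)),('R fwd',512,284,(0,.007)),('jawend mid',703,247,(.012,)),('pivot',567,225,(.025,))]:
    print(n,[q(u,v,z).tolist() for z in zs])
E
```

```text
L outer end [[0.583, 0.0048], [0.5831, -0.0051]]
L outer@grip [[0.601, -0.0017], [0.6009, -0.0115]]
L outer fwd [[0.6274, -0.0121], [0.6271, -0.0218]]
R outer end [[0.5765, -0.0703], [0.5766, -0.0794]]
R outer@grip [[0.5957, -0.0648], [0.5957, -0.0739]]
R fwd [[0.6261, -0.056], [0.6258, -0.0652]]
jawend mid [[0.7066, -0.0486]]
pivot [[0.6493, -0.0489]]
```

The clamp's yaw is nearer -4.5° and its grip centre is at about y = -0.040. I'll correct and descend again.

```bash
python3 -m inch '-0.002 0.0062 0 2.8;0 0 0.03 0;0 0 0.03 0;0 0 0.014 0;0 0 0 0'; python3 -c "
from h import *
st()"
python3 -m inch '0 0 0.005 0;0 0 0 0;0 0 0 0'; python3 -c "
from h import *
o,_=st();print(o['wrist_torque'])"
```

```text
clock: 9.05
ee_pos: [0.5946, -0.0406, 0.0109]
eef_rot: [-0.122, -3.133, 0.002]
contact_force: [-0.0, -0.1, -0.3]
finger_gap: 0.0852
gripper_force: 0.0
t 9.05 tcp [ 0.5946 -0.0406  0.0109] fix [-0.2681  0.3042] yaw_x 175.54 tilt 0.34 F [-0.  -0.1 -0.3] gap 0.0852 gf 0.0
clock: 9.35
ee_pos: [0.5974, -0.0401, 0.0104]
eef_rot: [0.121, 3.137, 0.001]
contact_force: [-0.1, -0.4, 0.1]
finger_gap: 0.0853
gripper_force: 0.0
t 9.35 tcp [ 0.5974 -0.0401  0.0104] fix [-0.266   0.3061] yaw_x 175.57 tilt 0.11 F [-0.1 -0.4  0.1] gap 0.0853 gf 0.0
[ 0.03393354  0.03758712 -0.00927553]
```

```bash
python3 -m inch '0 0 0.005 0;0 0 0 0;0 0 0 0'; python3 -c "
from h import *
st()"
python3 -m inch '0 0 0 0;0 0 0 0;0 0 0 0;0 0 0 0;0 0 0 0;0 0 0 0;0 0 0 0;0 0 0 0' -1 40; python3 -c "
from h import *
st()"
```

```text
clock: 9.65
ee_pos: [0.5966, -0.0402, 0.0042]
eef_rot: [-0.121, -3.139, -0.0]
contact_force: [0.1, 0.1, 0.5]
finger_gap: 0.0854
gripper_force: 0.0
t 9.65 tcp [ 0.5966 -0.0402  0.0042] fix [-0.2666  0.3056] yaw_x 175.57 tilt 0.01 F [0.1 0.1 0.5] gap 0.0854 gf 0.0
clock: 10.45
ee_pos: [0.5993, -0.0403, 0.0091]
eef_rot: [0.119, 3.133, -0.001]
contact_force: [-4.4, 1.5, 17.0]
finger_gap: 0.0303
gripper_force: 39.4
t 10.45 tcp [ 0.5993 -0.0403  0.0091] fix [-0.2643  0.307 ] yaw_x 175.64 tilt 0.39 F [-4.4  1.5 17. ] gap 0.0303 gf 39.4
```

Fully pinched (gap 30 mm, 39 N). Lifting and looking at the clamp.

```bash
python3 -m inch '0 0 -0.006 0;0 0 -0.015 0;0 0 -0.03 0;0 0 -0.035 0;0 0 -0.035 0;0 0 -0.035 0;0 0 -0.03 0;0 0 0 0;0 0 0 0'
python3 - <<'E'
from h import *
import pickle
o,M=st()
f=grab('top');g=grab('side'); pickle.dump((f,g,o),open('lift.pkl','wb'))
for n,F in(('t',f),('s',g)): print(n,np.round(proj(F,o['ee_pos']+M@[-.107,0,-.019]),1))
m=np.zeros((600,800,3),np.uint8)
c=lambda f,x,y,w,h,k:cv2.resize(cv2.cvtColor(f['pixels'][y:y+h,x:x+w],cv2.COLOR_RGB2BGR),(w*k,h*k),interpolation=cv2.INTER_CUBIC)
m[:480,:400]=c(f,190,125,50,60,8); m[:480,400:]=c(g,255,90,50,60,8)
cv2.imwrite('pics/lift.png',m)
E
```

```text
clock: 11.35
ee_pos: [0.5967, -0.04, 0.1909]
eef_rot: [0.121, 3.138, 0.001]
contact_force: [-0.3, 0.4, -1.1]
finger_gap: 0.0304
gripper_force: 39.5
t 11.35 tcp [ 0.5967 -0.04    0.1909] fix [-0.2667  0.3058] yaw_x 175.57 tilt 0.07 F [-0.3  0.4 -1.1] gap 0.0304 gf 39.5
t [208.7 147.4]
s [288.7 128.6]
```

View pics/lift.png

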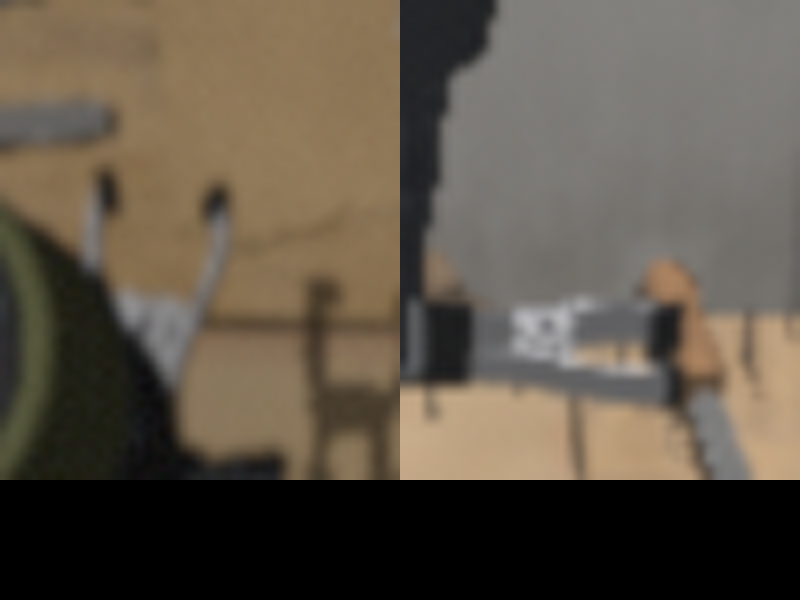

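Tips in the top crop are at (107,192) and (215,203); in the side crop they are at (665,330) and (678,385). The jaws are wide open. I'll triangulate the tips.

```bash
python3 - <<'E'
from h import *
import pickle
f,g,o=pickle.load(open('lift.pkl','rb'));M=R.from_rotvec(o['eef_rot']).as_matrix()
def tri(a,b):
    o1,d1=ray(f,*a);o2,d2=ray(g,*b)
    A=np.c_[d1,-d2];s=np.linalg.lstsq(A,o2-o1,rcond=None)[0];p,q=o1+d1*s[0],o2+d2*s[1]
    return (p+q)/2,np.linalg.norm(p-q)
t=lambda u,v:(190+(u+.5)/8-.5,125+(v+.5)/8-.5);s=lambda u,v:(255+(u-400+.5)/8-.5,90+(v+.5)/8-.5)
L,eL=tri(t(107,192),s(665,330));Rr,eR=tri(t(215,203),s(678,385))
print(L,eL,Rr,eR,'gap',np.linalg.norm(L-Rr))
mid=(L+Rr)/2;m=M.T@(mid-o['ee_pos']);print('mid in tool',np.round(m,4), 'jaw line in tool',np.round(M.T@(L-Rr),4))
for y in(-.0725,):
    ex=np.array([np.cos(FY),np.sin(FY)]);ey=np.array([-ex[1],ex[0]])
    yaw=np.radians(180-32.7)
    Rz=np.array([[np.cos(yaw),np.sin(yaw),0],[np.sin(yaw),-np.cos(yaw),0],[0,0,-1]])
    tgt=np.array([*(FO+y*ex+.001*ey),.064]);tcp=tgt-Rz@m
    print('tcp goal',np.round(tcp,4)); 
    back=np.array([*(-.08*ex),0]); print('standoff',np.round(tcp+back,4))
    to([*(tcp+back)[:2],.19])
E
```

```text
[ 0.70272479 -0.02944648  0.19142505] 0.0006626785492511485 [ 0.7026748  -0.06722726  0.18869847] 0.003920800129981359 gap 0.037879076565995984
mid in tool [-1.063e-01 -1.000e-04  1.000e-03] jaw line in tool [ 0.0029  0.0377 -0.0027]
tcp goal [ 0.5048 -0.3439  0.065 ]
standoff [ 0.4376 -0.3004  0.065 ]
t 11.45 tcp [ 0.596  -0.0401  0.1888] fix [-0.2672  0.3053] yaw_x 175.57 tilt 0.14 F [ 0.3  0.3 -0.7] gap 0.0307 gf 39.5
tool shift [ 0.1378 -0.2718 -0.0009]
```

Tip spacing is 37.9 mm (expected 37.5), 106 mm ahead and on the tool's centre line, which all fits. First sideways away from the vise, then turn.

```bash
python3 -m inch '0 -0.015 -0.01 0;0 -0.03 -0.01 0;0 -0.03 -0.01 0;0 -0.03 0 0;0 -0.03 0 0;0 -0.03 0 0;0 -0.03 0 0;0 -0.02 0 0;0.005 0 0 5.6;0.01 0 0 5.7;0.01 0 0 5.7;0.01 0 0 5.7;0.01 0 0 5.6;0 0 0 0;0 0 0 0'
python3 -c "
from h import *
to([.4376,-.3004,.19])"
```

```text
clock: 12.95
ee_pos: [0.5372, -0.242, 0.22]
eef_rot: [-0.882, -3.015, 0.0]
contact_force: [0.1, 0.0, -0.9]
finger_gap: 0.0304
gripper_force: 39.5
t 12.95 tcp [ 0.5372 -0.242   0.22  ] fix [-0.2069  0.1039] yaw_x 147.39 tilt 0.03 F [ 0.1  0.  -0.9] gap 0.0304 gf 39.5
tool shift [ 0.0524 -0.1029  0.0301]
```

```bash
python3 -m inch '0.01 -0.02 0 0;0.014 -0.028 0 0;0.014 -0.028 0 0;0.0145 -0.027 0 0;0 0 0.03 0;0 0 0.035 0;0 0 0.035 0;0 0 0.03 0;0 0 0.025 0;0 0 0 0;0 0 0 0'
python3 - <<'E'
from h import *
to([.5048,-.3439,.065])
f=grab('top');g=grab('side')
m=np.zeros((600,800,3),np.uint8)
c=lambda f,x,y,w,h,k:cv2.resize(cv2.cvtColor(f['pixels'][y:y+h,x:x+w],cv2.COLOR_RGB2BGR),(w*k,h*k),interpolation=cv2.INTER_CUBIC)
m[:560,:400]=c(f,295,155,50,70,8); m[:560,400:]=c(g,215,210,50,70,8)
cv2.imwrite('pics/stand.png',m)
E
```

```text
clock: 14.05
ee_pos: [0.4377, -0.3003, 0.0657]
eef_rot: [-0.883, -3.014, 0.001]
contact_force: [-0.1, -0.3, -0.3]
finger_gap: 0.0302
gripper_force: 39.6
t 14.05 tcp [ 0.4377 -0.3003  0.0657] fix [-0.2588  0.0009] yaw_x 147.33 tilt 0.06 F [-0.1 -0.3 -0.3] gap 0.0302 gf 39.6
tool shift [-0.0801 -0.0005  0.0007]
```

View pics/stand.png

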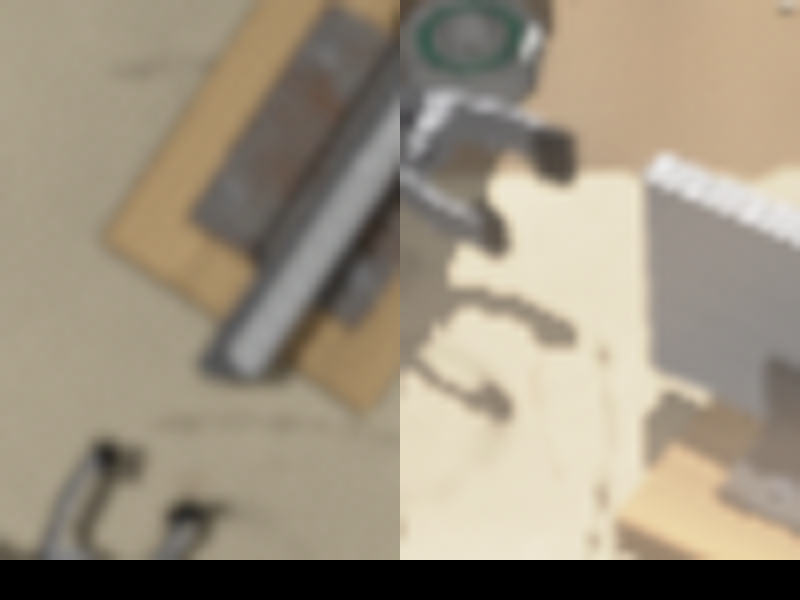

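Tips: top crop (105,452) and (187,518), side crop (555,155) and (490,228); the blanks' front edge is at (243,368) in the top crop. I'll triangulate relative to the stack.

```bash
python3 - <<'E'
from h import *
import pickle
f=pickle.load(open('top0.pkl','rb'));g=pickle.load(open('side0.pkl','rb'))
ex=np.array([np.cos(FY),np.sin(FY)]);ey=np.array([-ex[1],ex[0]])
def tri(a,b):
    o1,d1=ray(f,*a);o2,d2=ray(g,*b)
    s=np.linalg.lstsq(np.c_[d1,-d2],o2-o1,rcond=None)[0];p,q=o1+d1*s[0],o2+d2*s[1]
    return (p+q)/2,np.linalg.norm(p-q)
t=lambda u,v:(295+(u+.5)/8-.5,155+(v+.5)/8-.5);s=lambda u,v:(215+(u-400+.5)/8-.5,210+(v+.5)/8-.5)
for n,a,b in(('L',t(105,452),s(555,155)),('R',t(187,518),s(490,228))):
    p,e=tri(a,b);d=p[:2]-FO;print(n,np.round([d@ex,d@ey,p[2]],4),round(e,4))
for n,p in(('front top',t(243,368)),('along',t(390,140))):
    w=pix2z(f,*p,.108)[:2]-FO;print(n,np.round([w@ex,w@ey],4))
E
```

```text
L [-0.1518  0.0199  0.0718] 0.0003
R [-0.1533 -0.0194  0.0698] 0.0036
front top [-0.0992 -0.0013]
along [0.0036 0.0011]
```

Tips are centred (y = +19.9 and -19.4 mm) at a height of about 70 mm. Advancing 80 mm straight in.

```bash
python3 -m inch '-0.01 0 0 0;-0.014 0 0 0;-0.014 0 0 0;-0.012 0 0 0;0 0 0 0'; python3 -c "
from h import *
st()"
python3 -m inch '-0.01 0 0 0;-0.008 0 0 0;-0.007 0 0 0;-0.005 0 0 0;0 0 0 0;0 0 0 0;0 0 0 0;0 0 0 0'
python3 - <<'E'
from h import *
o,M=st()
p=o['ee_pos']+M@[-.1063,0,-.003];ex=np.array([np.cos(FY),np.sin(FY)]);ey=np.array([-ex[1],ex[0]])
d=p[:2]-FO;print('tip mid',d@ex,d@ey,p[2])
E
```

```text
clock: 14.65
ee_pos: [0.4811, -0.3277, 0.0659]
eef_rot: [0.885, 3.013, -0.001]
contact_force: [-0.4, 0.4, -0.8]
finger_gap: 0.0305
gripper_force: 39.6
t 14.65 tcp [ 0.4811 -0.3277  0.0659] fix [-0.2075  0.0015] yaw_x 147.27 tilt 0.07 F [-0.4  0.4 -0.8] gap 0.0305 gf 39.6
clock: 15.45
ee_pos: [0.5047, -0.3429, 0.0652]
eef_rot: [0.885, 3.014, 0.0]
contact_force: [0.4, 0.2, -1.3]
finger_gap: 0.0303
gripper_force: 39.6
t 15.45 tcp [ 0.5047 -0.3429  0.0652] fix [-0.1794  0.0015] yaw_x 147.28 tilt 0.01 F [ 0.4  0.2 -1.3] gap 0.0303 gf 39.6
tip mid -0.07306742999385624 0.0018685211264522217 0.06823737521969948
```

Tips are 25 mm past the edges, centred within about 2 mm, with no contact force. Handing in.

```bash
python3 -c "
from h import *
print(r.hand_in())"
```

```text
the job is handed in; nothing more can be done
None
```

I handed the job in at about 15.5 s: the three blanks are home and flush, and the clamp is held pinched open round their front edges, tips about 25 mm past them by calculation, with no contact force on the arm. The verdict wasn't shown, and on the first try at the clamp one finger stood lightly on a handle (about 8 N) before I corrected it.

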